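# Snap the lid on the puzzle-piece tub and keep it pressed

## Robot

A 6-joint arm with a two-finger parallel gripper is mounted at the origin on the work surface. World frame = base frame: x ahead of the robot, y to its left, z up, the work surface at z = 0. Lengths are in mm, angles in degrees, forces in N, time in s.
With the tool pointing down it reaches from about 275 to 850 mm from the base axis. Payload 5.2 kg.
Tool frame: the origin (TCP) lies at the very end of the fingers, on their centre line; the grasp point (between the pads) lies 19 mm behind it; z points along the fingers, y is the line along which they close (so a half turn about z gives the same grasp; the last joint's range is limited). The gripper opens to 85 mm and grips with 20 to 120 N. Pads are 22 mm wide; open, the fingers measure 114 mm over their backs; the gripper's body (76 mm by 85 mm) begins 54 mm behind the grasp point. The pads swing forward as they close: fully open they stand 13 mm farther back than shut.
Start: joints at [-86.734, 14.817, 87.949, -0, 77.235, -11.62], TCP at [141.309, -531.542, 231.31] pointing down, gripper open.
Joint ranges: [-179.93, 179.93], [-52.35, 119.4], [10.71, 147.94], [-69.91, 249.91], [12.55, 155.21], [-178.61, 178.61]. Speed limits (degrees/s): [147.25, 147.25, 180, 180, 180, 180].

## Interface

Orientations are given as a 3x3 rotation matrix whose columns are the frame's x, y, z axes.
In Python, from rig import ctrl gives the robot as it stands. The module is installed in compiled form; this text tells all that it offers.
- The arm moves only by the shell command python3 -m crank 'ROWS' [FORCE]. ROWS is JSON, a list that holds one entry, the list of rows, each a list of 5 numbers: the shift along the tool's x, y, z scaled (see below), then the turn about the tool's z scaled (see below), then the closure, from -1 (fully open) to 1 (shut). In form: [[[x, y, z, spin, gripper], ...]]. A call has 1 to 8 rows; each row is the pose to reach, as a shift and turn from the pose commanded when the call began, along the tool's axes at that moment; what a row does not reach only later rows make up. The controller multiplies each number of a shift by 150 mm and each number of a turn by 45 degrees. A row lasts 1/8 s, in which the tool goes at most 62.5 mm and 10.7 degrees, less where a joint would pass 70% of its speed; a pose out of reach is approached as far as the arm can. A call with a number of a shift or a turn outside -1 to 1 is refused whole. A call with a gripper value outside its range is refused whole. The fingers move at their own pace and stop on an object; FORCE is the grip in N (left out, the last holds). Time passes only in rows, so rows that repeat a pose let the fingers close. It gives the time, the measured TCP pose, the force, the opening and the grip force at its end, in the units of the state.
- ctrl.state(): the state, without advancing time (a new reading comes with each control period).
- ctrl.snapshot(name): name is "side" or "top" or "wrist"; returns (picture, depth): 480x640x3 uint8, red, green, blue; 480x640 float32, mm along the optical axis (not along the pixel's ray), 0 where there is no reading.
- ctrl.get_calibration(name): a dict with "fx", "fy", "cx", "cy" (pixels), "dist_coeffs" ([k1, k2, p1, p2, k3] as OpenCV has them; the pictures are not rectified), "rvec" (rotation vector, rad) and "tvec" (3), from world to camera coordinates, as OpenCV has them; the wrist camera has in their place "T_tool_cam" (4x4, takes a point from camera to tool coordinates, whose origin is the TCP and whose axes are the flange's). Camera axes: x right, y down, z forward; pixel columns grow to the right and rows downward; lengths in mm; the calibration is good to about 2 mm. A picture is of the moment at which its call begins: read the wrist's pose just before it. get_calibration takes no time and is no camera call.
- ctrl.sign_off(): hands the job in; it is judged then, once.
Trained networks look in the newest picture that a camera, given by its name, has taken for a name from the list of things; names that differ only in an ending like _2 or _b are one class to them, and where a whole thing is asked for, a point or a joint stands for the part that bears it (a point fixed in the world has none). Each returns a list of dicts, best first, with "score" (0 to 1); they miss things now and then, are a little off and sometimes report something else, mostly with a low value. They report only what shows in the picture. A call takes as long as a camera call. They do not tell look-alikes from the thing itself.
- ctrl.search_frame(camera, query): "location" ([row, column] as shares, 0 to 1, of the picture: columns of its width, rows of its height, amid what is visible of it).
- ctrl.outline_of(camera, query): "pixels" (480x640 bool, what is visible of it) and "location" ([row, column] as shares, 0 to 1, of the picture: columns of its width, rows of its height, amid what is visible of it).
The state is a dict: "t": time; "q": joint angles; "joint_velocities": joint speeds; "joint_torque": joint torques, N m; "tool_pos": TCP position; "eef_rot": TCP orientation; "contact_force": force on the tool from outside, world axes, zero at the start; "moment": the same for the moment, N m; "grip_width": finger opening in mm; "gripper_force": force on a finger pad.
Only numpy, scipy, OpenCV 4.12 (cv2) and the standard library are available. Lean on these libraries where they do the work, as an engineer would, in place of code of your own. Each camera call takes 0.05 s, during which the arm holds its last target. There are 200 camera calls.

## Task

Shut the small tub of jigsaw pieces: lift the magnifier off its open mouth and lay it down gently flat on the table, clear of the tub. Then set the lid squarely on the tub and press it straight down past the click until it is fully home, and finish with the hand still pressing the lid firmly down: do not ease off or let go at the end. Keep the tub upright and leave the mug, the sorting tray and the small puzzle box where they are.

Things in the scene. Friction and masses are not known exactly. Their poses are not given: they have to be found in the camera images.
- tub: Small round cardboard tub of jigsaw pieces, upright and loose on the table, 0.35 to 0.6 kg. Origin: centre of its underside, z up. Straight wall 60 mm in diameter up to a shoulder 70 mm above the origin, then a recessed white neck 50 mm in diameter, tapering over its last 6 mm to 44 mm at the mouth. Six small springy snap lugs stand 3.4 mm out of the neck, 80 mm above the origin.
- tub_mouth (a point): Centre of the tub's mouth, on its axis, 92 mm above its underside.
- lid: Round black plastic snap lid, right side up on the table: 62 mm in diameter, 22 mm tall, 30 g, flat closed top, open below, the same all round. Origin: centre of its lower edge, z up. An inner bead 53 mm across near that edge passes the tub's neck with 1.5 mm play all round. Origin above the tub's origin: 82 mm when merely resting on the lugs, 73 mm when fully home.
- lid_top (a point): Centre of the lid's flat top, 22 mm above its origin (95 mm above the tub's underside when home). Pressing down: the force rises to a peak of 10 to 14 N some 2 to 4 mm below the resting height, drops quickly to nothing as the bead snaps past the lugs (the lid even pulls itself down), then rises hard at the home stop.
- magnifier: Hand magnifier lying flat across the tub's mouth: lens in a steel rim 64 mm in diameter, 12 mm thick; straight black handle 12 mm in diameter, ending 136 mm from the lens centre; 0.14 kg. Origin: underside of the lens, at its centre; x runs along the handle away from the lens, z up. At first the lens centre is some 12 mm beside the tub's axis and the handle sticks out over the other side.
- magnifier_grip (a point): Point on the axis of the magnifier's handle, 65 mm from the lens centre and 6 mm above the magnifier's underside: a good place to pinch the handle, across its length.
- mug: White mug, 80 mm in diameter, 92 mm tall, handle to its own +y; bystander. Origin: centre of its underside.
- tray: Grey open sorting tray with pieces in it, 110 mm (x) by 150 mm (y), 22 mm high; bystander. Origin: centre of its underside.
- puzzle_box: Small closed puzzle box, 120 mm (x) by 90 mm (y), 35 mm high; bystander. Origin: centre of its underside.
- table: The grey table top, flat, its surface at z = 0 over the whole work area.
There are look-alikes about, which are no part of the job. Of the things that look like the magnifier, the largest one is meant.

How it is judged (in metres and radians):
On the way, in this order (a step that is already met when the one before it is completed fails the run):
1. the gripper holds the magnifier up in the air, off the tub (contact force between the fingers and magnifier above 0.5 N and contact force between magnifier and tub below 0.05 N and height (world z) of magnifier above 0.05 m), for 0.1 s.
2. the magnifier lies flat on the table, clear of the tub, released and at rest (height (world z) of each of magnifier, magnifier_grip below 0.03 m and horizontal distance between magnifier and tub above 0.075 m and contact force between magnifier and tub below 0.05 N and linear speed of magnifier below 0.03 m/s and contact force between each of the fingers, the arm and magnifier below 0.05 N), for 0.2 s.
3. the lid has clicked past the lugs and is fully home on the tub (z of lid in the frame of tub between 0.068 and 0.0755 m and distance between lid and tub below 0.0765 m and angle between the z axis of lid and the z axis of tub, either way round below 0.06 rad), for 0.2 s.
At the end, for the whole second after the job is handed in: Lid square (0.06 rad) and fully home on the tub (within 2.5 mm), tub upright and still on the table, the robot still pressing: over 4 N on the tub and over 9 N (with the tub's weight) on the table, for the last second. Magnifier flat on the table, untouched, lens over 75 mm from the tub's axis (all of step 3 and contact force between lid and tub above 4 N and height (world z) of tub below 0.005 m and angle between tub's own z axis and vertical below 0.05 rad and linear speed of tub below 0.02 m/s and height (world z) of each of magnifier, magnifier_grip below 0.03 m and horizontal distance between magnifier and tub above 0.075 m and contact force between magnifier and tub below 0.05 N and contact force between each of the fingers, the arm and magnifier below 0.05 N and contact force between tub and table above 9 N and contact force between any of the fingers, the arm and lid above 2 N); the arm keeps its last pose, push and grip.
It fails at once if the magnifier is dropped or flung (falls freely, faster than 0.9 m/s) (linear speed of magnifier above 0.9 m/s and contact force between magnifier and anything else below 0.01 N).
It fails at once if the tub is tipped by more than 0.35 rad (angle between tub's own z axis and vertical above 0.35 rad).
It fails at once if the mug, the sorting tray or the small puzzle box is moved by more than 30 mm (distance of any of mug, tray, puzzle_box from where it was at the start of the episode above 0.03 m).
It also fails if it takes over 70 s, if anything falls off the work surface, if the arm or the gripper's body presses on something with over 40 N, if the wrist force passes 120 N, or if a joint passes its speed limit or range.

## Working session

There is one attempt and no reset: what is moved stays moved. The work goes in short steps, Python scripts to look and compute and a shell command to move; the robot and the scene stay as the last step left them, time stands still between calls to the robot, and variables do not carry over. Pictures are saved under pics/ and viewed, at most 10 in all, crops included, and the job is handed in when it is done.

```bash
mkdir -p pics; cat > h.py <<'E'
import numpy as np, cv2
from rig import ctrl
def cam(name, st=None):
    c=ctrl.get_calibration(name); K=np.array([[c["fx"],0,c["cx"]],[0,c["fy"],c["cy"]],[0,0,1]]); d=np.array(c["dist_coeffs"],float)
    if name=="wrist":
        T=np.eye(4); T[:3,:3]=np.array(st["eef_rot"]).reshape(3,3); T[:3,3]=st["tool_pos"]; T=T@np.array(c["T_tool_cam"])
    else:
        R=cv2.Rodrigues(np.array(c["rvec"],float))[0]; T=np.eye(4); T[:3,:3]=R.T; T[:3,3]=-R.T@np.array(c["tvec"],float).ravel()
    return K,d,T
def shot(name):
    st=ctrl.state(); im,dp=ctrl.snapshot(name); return im,dp,cam(name,st)
def cloud(dp,C):
    K,d,T=C; v,u=np.mgrid[0:480,0:640]
    n=cv2.undistortPoints(np.stack([u,v],-1).reshape(-1,1,2).astype(float),K,d).reshape(480,640,2)
    P=np.dstack([n*dp[...,None],dp]); W=P@T[:3,:3].T+T[:3,3]; W[dp<=0]=np.nan; return W
def save(im,f): cv2.imwrite("pics/"+f,im[...,::-1])
E
python3 - <<'E'
from h import *
s=ctrl.state(); print(s["tool_pos"],np.round(s["eef_rot"],3).tolist(),s["grip_width"],s["contact_force"])
for cn in("top","side"):
    im,dp,C=shot(cn); save(im,cn+"0.png"); W=cloud(dp,C); np.save(cn+".npy",W)
    for q in("tub","lid","magnifier","mug","tray","puzzle_box"):
        for r in ctrl.outline_of(cn,q)[:4]:
            m=r["pixels"]; w=W[m]; w=w[~np.isnan(w[:,0])]
            if len(w): print(cn,q,round(r["score"],2),[round(r["location"][1]*640),round(r["location"][0]*480)],m.sum(),np.median(w,0).round(),np.percentile(w,2,0).round(),np.percentile(w,98,0).round())
E
```

```text
[ 141.27840922 -530.98115098  230.47001971] [[0.966, 0.257, -0.0], [0.257, -0.966, 0.002], [0.0, -0.002, -1.0]] 85.40064289335962 [-0.0170323   0.80974232 -0.15802793]
top tub 0.61 [395, 235] 283 [ 509. -151.   66.] [ 502. -181.   -1.] [ 544. -133.   95.]
top lid 0.55 [254, 210] 598 [574. 166.  21.] [546. 138.  10.] [604. 194.  26.]
top magnifier 0.92 [364, 172] 381 [677. -86.   5.] [ 655. -168.   -1.] [695. -61.  12.]
top magnifier 0.91 [427, 292] 341 [ 392. -230.    5.] [ 370. -252.   -1.] [ 408. -146.   10.]
top magnifier 0.7 [401, 228] 983 [ 530. -164.  100.] [ 464. -202.    1.] [568. -73. 106.]
top mug 0.68 [135, 223] 1552 [546. 431.  44.] [503. 381.   0.] [578. 469.  93.]
top mug 0.6 [289, 232] 213051 [537.  82.  -1.] [  37. -720.   -6.] [1100.  748.    4.]
top tray 0.74 [526, 233] 3327 [ 531. -462.    4.] [ 475. -538.   -3.] [ 588. -386.   23.]
top puzzle_box 0.92 [141, 301] 2471 [372. 405.  34.] [314. 363.  11.] [431. 453.  39.]
side tub 0.94 [340, 229] 371 [ 526. -137.   52.] [ 503. -171.    5.] [ 556. -129.   93.]
side lid 0.72 [264, 286] 432 [572. 174.  22.] [546. 130.   1.] [607. 200.  27.]
side magnifier 0.71 [345, 209] 358 [ 531. -156.  102.] [ 460. -199.   94.] [569. -64. 108.]
side magnifier 0.68 [393, 240] 134 [ 388. -228.    6.] [ 368. -250.   -0.] [ 406. -201.   13.]
side magnifier 0.48 [292, 225] 166 [678. -86.   8.] [ 655. -167.    3.] [693. -56.  14.]
side mug 0.66 [344, 208] 371 [ 531. -158.  102.] [ 460. -200.   94.] [569. -64. 108.]
side mug 0.63 [200, 351] 1701 [545. 429.  56.] [502. 387.   5.] [579. 491.  93.]
side tray 0.85 [391, 184] 1058 [ 533. -461.   10.] [ 471. -542.   -1.] [ 592. -381.   25.]
side puzzle_box 0.87 [262, 390] 2349 [364. 419.  34.] [311. 368.  -0.] [427. 457.  39.]
side puzzle_box 0.72 [344, 208] 376 [ 531. -160.  102.] [ 462. -201.   89.] [569. -64. 108.]
side puzzle_box 0.43 [261, 289] 420 [571. 177.  22.] [546. 143.   0.] [601. 200.  27.]
```

View pics/top0.png

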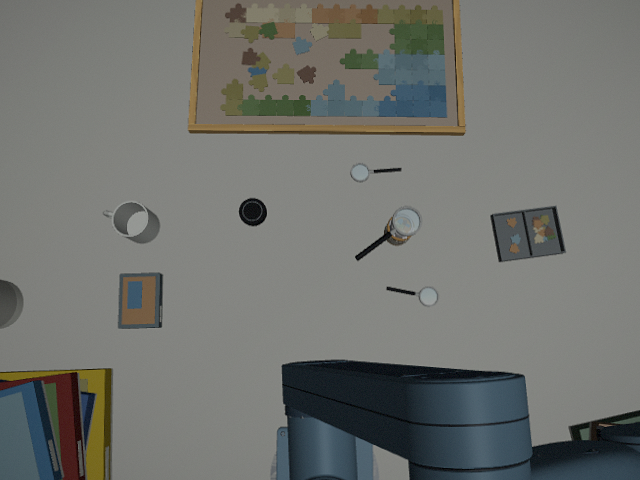

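View pics/side0.png

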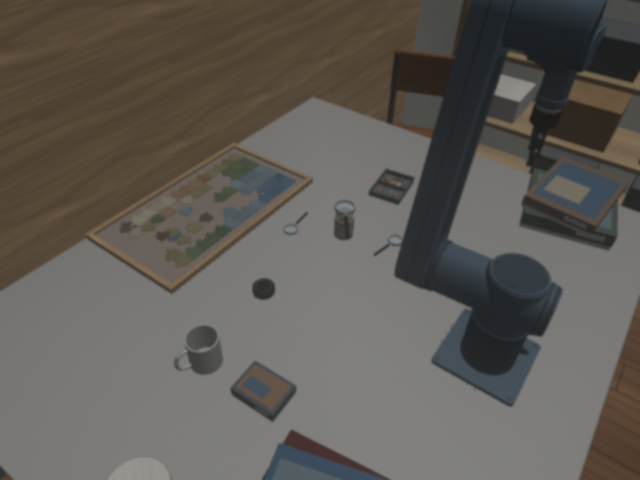

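The top view shows the magnifier across the tub, with its lens at (406,221) and its handle end at (357,259). The lid is at (254,210). The two smaller magnifiers at (360,172) and (428,296) are look-alikes. Next I'll fit the poses from the depth.

```bash
python3 - <<'E'
from h import *
for cn in("top","side"):
    W=np.load(cn+".npy"); P=W.reshape(-1,3)
    m=(P[:,2]>88)&(P[:,2]<115)&(abs(P[:,0]-515)<80)&(abs(P[:,1]+140)<90); Q=P[m]
    h=Q[(Q[:,1]>-125)]  # handle
    l=cv2.fitLine(h[:,:2].astype(np.float32),cv2.DIST_HUBER,0,.01,.01).ravel(); d=l[:2]*np.sign(l[1]); p=l[2:]
    s=(Q[:,:2]-p)@d; n=np.array([-d[1],d[0]]); t=(Q[:,:2]-p)@n
    print(cn,len(h),"dir",d,"end",p+d*np.percentile(s,99.5),"lens",p+d*(s.max()-136),"s",s.min(),s.max(),"t lens",np.percentile(t[s<s.max()-104],[1,99]),"hz",np.percentile(h[:,2],[5,50,95]))
    g=p+d*(s.max()-71); print("grip",g,"ang",np.degrees(np.arctan2(d[1],d[0])))
    m=(P[:,2]>12)&(P[:,2]<66)&(abs(P[:,0]-525)<50)&(abs(P[:,1]+155)<50); B=P[m]; print("tub wall",len(B),B.min(0),B.max(0))
    from scipy.optimize import least_squares
    r=least_squares(lambda c:np.hypot(B[:,0]-c[0],B[:,1]-c[1])-30,[525,-160],loss="soft_l1"); print("tub",r.x,np.std(r.fun))
    m=(P[:,2]>16)&(P[:,2]<30)&(abs(P[:,0]-574)<50)&(abs(P[:,1]-166)<50); L=P[m]; print("lid",(L.min(0)+L.max(0))/2,L.mean(0),np.ptp(L,0))
E
```

```text
top 207 dir [-0.61309713  0.79000753] end [457.72137098 -65.05074155] lens [ 539.98753351 -171.05496941] s -129.70692924161187 38.16745911697726 t lens [-28.12707528  31.64347002] hz [ 96.25512753 101.06010155 105.28972205]
grip [ 500.13621998 -119.70447985] ang 127.81379
tub wall 119 [ 501.33549937 -185.95629212   12.83024358] [ 543.20765781 -131.86387697   65.96963898]
tub [ 532.01999821 -162.83698999] 0.9384951929471658
lid [576.86186461 167.20764383  22.0625757 ] [575.38027225 166.95877939  20.90933898] [62.37824545 60.34390796 11.97089011]
side 85 dir [-0.62280333  0.78237844] end [458.6224938  -61.96072051] lens [ 542.60414888 -167.46021396] s -134.71896332628268 35.8984812090497 t lens [-28.04931684  32.20795736] hz [ 99.05778298 103.22998311 107.4194994 ]
grip [ 502.12193241 -116.60561568] ang 128.52113
tub wall 212 [ 502.34216295 -177.28058781   12.10245318] [ 558.81343847 -128.14497225   65.95456855]
tub [ 533.92049146 -161.4308194 ] 2.278896061369727
lid [576.1207965  169.34040679  22.67005601] [574.93761116 171.80509046  22.82387518] [63.13083455 63.73290141 13.31181482]
```

```bash
cat > to.py <<'E'
import sys; from h import *
x,y,z=map(float,sys.argv[1:4]); s=ctrl.state(); R=np.array(s["eef_rot"]).reshape(3,3); p=np.array(s["tool_pos"])
yaw=np.degrees(np.arctan2(R[1,0],R[0,0])); d=R.T@(np.array([x,y,z])-p)/150
sp="" 
if len(sys.argv)>4: sp=-((float(sys.argv[4])-yaw+180)%360-180)/45
print("t",round(s["t"],2),"pos",p.round(1),"yaw",round(yaw,2),"q6",round(s["q"][5],1),"units",d.round(4),"spin",sp,"w",round(s["grip_width"],1),"gf",np.round(s["gripper_force"],1),"F",np.round(s["contact_force"],1))
E
python3 -m crank '[[[0.25,-0.17,0,-0.2,-1],[0.5,-0.34,0,-0.4,-1],[0.75,-0.5,0,-0.6,-1],[1,-0.67,0,-0.8,-1],[1,-0.67,0,-1,-1]]]'; python3 to.py 501 -118 230 128
```

```text
t: 1.32
tool_pos: [262.2, -393.4, 231.6]
eef_rot: [[0.494, 0.869, 0.001], [0.869, -0.494, 0.0], [0.001, 0.0, -1.0]]
contact_force: [0.4, 0.1, -0.4]
grip_width: 85.5
gripper_force: 0.0
t 1.32 pos [ 262.2 -393.4  231.6] yaw 60.39 q6 -40.3 units [2.3827 0.4773 0.0125] spin -1.5023908764640757 w 85.5 gf 0.0 F [ 0.4  0.1 -0.4]
```

```bash
python3 -m crank '[[[0.33,0.08,0,-0.2,-1],[0.67,0.16,0,-0.4,-1],[1,0.24,0,-0.6,-1],[1,0.24,0,-0.8,-1],[1,0.24,0,-1,-1],[1,0.24,0,-1,-1]]]' >/dev/null; python3 to.py 501 -118 230 128
```

```text
t 2.08 pos [ 367.  -284.   231.4] yaw 104.84 q6 -66.4 units [0.841  1.1467 0.0094] spin -0.5147517810359103 w 85.7 gf 0.0 F [ 0.9 -0.5  0.1]
```

```bash
python3 -m crank '[[[0.3,0.35,0,-0.2,-1],[0.6,0.7,0,-0.4,-1],[0.84,1,0,-0.51,-1],[0.84,1,0,-0.51,-1],[0.84,1,0,-0.51,-1],[0.84,1,0,-0.51,-1]]]' >/dev/null; python3 to.py 501 -118 230 128
python3 - <<'E'
from h import *
im,dp,C=shot("wrist"); save(im,"w1.png"); W=cloud(dp,C); np.save("w1.npy",W); P=W.reshape(-1,3)
m=(P[:,2]>85)&(P[:,2]<115)&(abs(P[:,0]-515)<80)&(abs(P[:,1]+140)<90); Q=P[m]; h=Q[Q[:,1]>-130]
if len(h)>50:
    l=cv2.fitLine(h[:,:2].astype(np.float32),cv2.DIST_HUBER,0,.01,.01).ravel(); d=l[:2]*np.sign(l[1]); p=l[2:]; s=(Q[:,:2]-p)@d; t=(Q[:,:2]-p)@[-d[1],d[0]]
    print(len(h),d,"ang",np.degrees(np.arctan2(d[1],d[0])),"end",p+d*s.max(),"grip",p+d*(s.max()-71),"span",np.ptp(s),"z",np.percentile(h[:,2],[5,50,90]),"t",np.percentile(t[s<s.max()-104],[1,99]))
E
```

```text
t 2.83 pos [ 478.8 -125.1  231.3] yaw 127.66 q6 -65.2 units [-0.0527  0.1462  0.0084] spin -0.00751986727565534 w 85.0 gf 0.0 F [-1.1 -0.  -0.5]
1452 [-0.60968953  0.7926403 ] ang 127.567055 end [455.99695009 -63.69672241] grip [ 499.28490698 -119.97418573] span 167.74914664235692 z [ 98.93634962 102.64222588 104.01323407] t [-29.01342238  30.59024103]
```

View pics/w1.png

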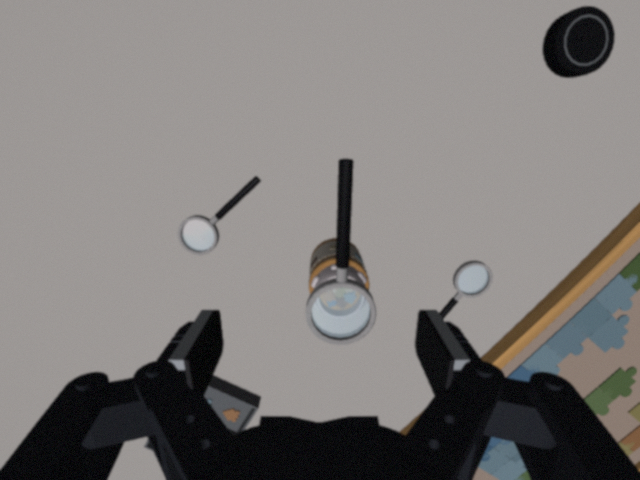

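The wrist view shows the handle running from (345,160) to (343,265), parallel to the tool's x axis, with the lens at (340,310) on the tub. The grip point is at about (500,-119,98).

```bash
python3 to.py 500 -119.5 91.5 127.6; python3 -m crank '[[[-0.04,0.13,0.2,0,-1],[-0.04,0.13,0.5,0,-1],[-0.04,0.13,0.75,0,-1],[-0.04,0.13,0.85,0,-1],[-0.04,0.13,0.85,0,-1]]]' >/dev/null;  python3 to.py 500 -119.5 91.5 127.6
```

```text
t 2.88 pos [ 478.8 -125.3  231.3] yaw 127.65 q6 -65.2 units [-0.0557  0.136   0.9319] spin 0.0010783997790731015 w 85.5 gf 0.0 F [ 0.5  1.  -0.5]
t 3.5 pos [ 498.  -117.4  103.5] yaw 127.73 q6 -63.5 units [-0.0196  0.0022  0.0798] spin 0.002884806244475789 w 85.5 gf 0.0 F [ 1.2  0.4 -0.1]
```

```bash
python3 -m crank '[[[-0.02,0.002,0.08,0,-1],[-0.02,0.002,0.08,0,0],[-0.02,0.002,0.08,0,0.5],[-0.02,0.002,0.08,0,1],[-0.02,0.002,0.08,0,1],[-0.02,0.002,0.08,0,1],[-0.02,0.002,0.08,0,1],[-0.02,0.002,0.08,0,1]]]' 70 >/dev/null;  python3 to.py 500 -119.5 91.5 127.6
```

```text
t 4.5 pos [ 500.7 -118.9   92. ] yaw 127.83 q6 -63.6 units [-0.0007 -0.006   0.0033] spin 0.005209088036240119 w 8.9 gf 68.4 F [-1.7  1.   3.3]
```

The width of 8.9 mm and the upward force suggest the tips are pinching above the handle's axis. I'll regrasp deeper.

```bash
python3 -m crank '[[[0,0,0,0,0],[0,0,0,0,-0.5],[0,0,0.02,0,-0.5],[0,0,0.047,0,0],[0,0,0.047,0,1],[0,0,0.047,0,1],[0,0,0.047,0,1],[0,0,0.047,0,1]]]' 70 >/dev/null;  python3 to.py 500 -119.5 85 127.6
python3 - <<'E'
from h import *
im,dp,C=shot("wrist"); save(im,"w2.png")
E
```

```text
t 5.5 pos [ 500.6 -118.9   84.8] yaw 127.83 q6 -63.6 units [-0.001  -0.0056 -0.0012] spin 0.005214940828856622 w 9.7 gf 68.2 F [-0.4  0.3  0.1]
```

View pics/w2.png

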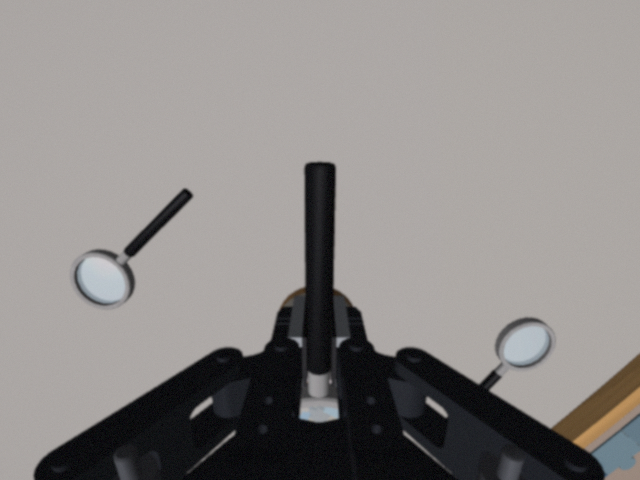

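The handle from (320,165) to (318,370) sits centred between the fingers, with no reaction force, so the grasp is good. Lifting now.

```bash
python3 -m crank '[[[0,0,-0.03,0,1],[0,0,-0.1,0,1],[0,0,-0.25,0,1],[0,0,-0.4,0,1],[0,0,-0.5,0,1],[0,0,-0.5,0,1]]]' >/dev/null;  python3 to.py 501 72 160 127.8
python3 - <<'E'
from h import *
im,dp,C=shot("side"); W=cloud(dp,C); P=W.reshape(-1,3)
m=(P[:,2]>115)&(abs(P[:,0]-515)<90)&(abs(P[:,1]+140)<90)
for r in ctrl.outline_of("side","magnifier"):
    w=W[r["pixels"]]; w=w[~np.isnan(w[:,0])]; print(r["score"],np.percentile(w,[2,50,98],0).round())
save(cv2.resize(im[140:300,260:460],(800,640))[:600],"s2.png")
E
```

```text
t 6.3 pos [ 501.4 -119.2  161.1] yaw 127.84 q6 -63.6 units [1.0085 0.7796 0.006 ] spin 0.0008137618678404124 w 9.3 gf 68.3 F [ 0.5  0.6 -2. ]
0.71 [[ 655. -163.    2.]
 [ 678.  -84.    8.]
 [ 696.  -54.   13.]]
0.55 [[ 374. -248.    1.]
 [ 396. -215.    8.]
 [ 407. -138.   13.]]
0.41 [[ 460. -172.  174.]
 [ 491. -101.  180.]
 [ 568.  -63.  185.]]
```

View pics/s2.png

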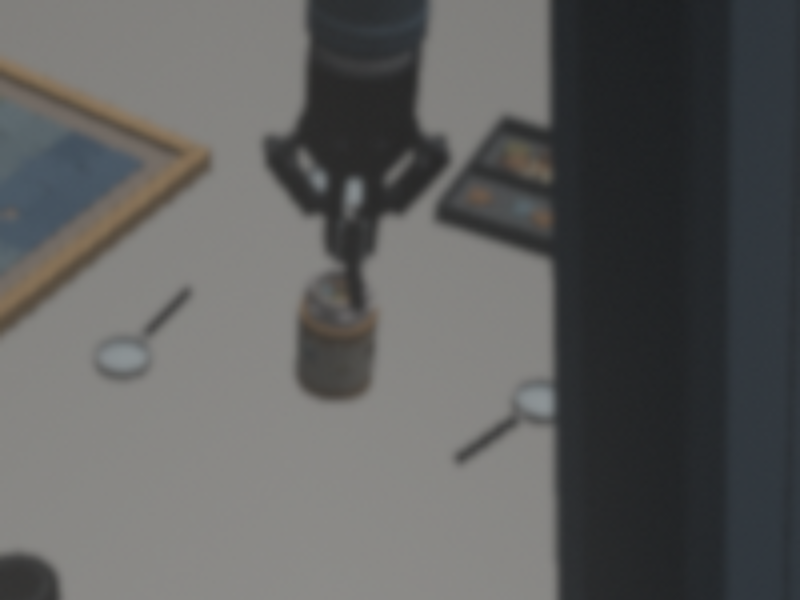

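The magnifier is held level and the tub stands upright at about (335,335) in the crop. I'll move it aside in +y and lower it.

```bash
python3 -m crank '[[[0.12,0.09,0,0,1],[0.35,0.27,0,0,1],[0.6,0.47,0,0,1],[0.85,0.66,0,0,1],[1,0.78,0,0,1],[1,0.78,0,0,1],[1,0.78,0,0,1]]]' >/dev/null;  python3 to.py 501 72 15 127.8
```

```text
t 7.28 pos [500.6  71.  159. ] yaw 127.86 q6 -42.4 units [0.0032 0.0073 0.9602] spin 0.0013492396793316807 w 9.4 gf 68.4 F [-0.6  0.6 -2. ]
```

```bash
python3 -m crank '[[[0,0,0.1,0,1],[0,0,0.3,0,1],[0,0,0.5,0,1],[0,0,0.7,0,1],[0,0,0.85,0,1],[0,0,0.95,0,1],[0,0,0.97,0,1],[0,0,0.97,0,1]]]' >/dev/null;  python3 to.py 501 72 2 127.8
```

```text
t 8.28 pos [501.4  71.1  14.5] yaw 127.81 q6 -42.4 units [0.0061 0.0017 0.083 ] spin 0.00025499632014632173 w 9.4 gf 68.4 F [-0.3 -0.2 -1.1]
```

```bash
python3 -m crank '[[[0,0,0.03,0,1],[0,0,0.055,0,1],[0,0,0.075,0,1],[0,0,0.08,0,1],[0,0,0.08,0,1],[0,0,0.08,0,1]]]' >/dev/null;  python3 to.py 501 72 2 127.8
```

```text
t 9.03 pos [501.1  71.4   2.3] yaw 127.84 q6 -42.4 units [0.0037 0.0019 0.0022] spin 0.0007925451323229835 w 9.6 gf 68.4 F [ 0.4  0.1 -0.2]
```

```bash
python3 -m crank '[[[0,0,0,0,1],[0,0,0,0,0.75],[0,0,0,0,0.6],[0,0,0,0,0.3],[0,0,0,0,0],[0,0,0,0,0]]]' 20 >/dev/null;  python3 to.py 501 72 2 127.8
python3 -m crank '[[[0,0,-0.1,0,0],[0,0,-0.3,0,0],[0,0,-0.6,0,-1],[0,0,-0.9,0,-1],[0,0,-1,0,-1],[0,0,-1,0,-1]]]' >/dev/null
python3 - <<'E'
from h import *
from scipy.optimize import least_squares
for cn in("wrist","top","side"):
    im,dp,C=shot(cn); save(im,cn+"3.png"); W=cloud(dp,C); P=W.reshape(-1,3); P=P[~np.isnan(P[:,0])]
    m=(P[:,2]>3)&(P[:,2]<40)&(abs(P[:,0]-505)<85)&(abs(P[:,1]-65)<85)
    if m.sum()>20:
        Q=P[m]; print(cn,"mag",m.sum(),Q.min(0).round(),Q.max(0).round())
    B=P[(P[:,2]>12)&(P[:,2]<66)&(abs(P[:,0]-530)<50)&(abs(P[:,1]+160)<50)]
    if len(B)>30:
        r=least_squares(lambda c:np.hypot(B[:,0]-c[0],B[:,1]-c[1])-30,[530,-162],loss="soft_l1"); print(cn,"tub",r.x,len(B),np.std(r.fun))
    B=P[(P[:,2]>85)&(P[:,2]<100)&(abs(P[:,0]-530)<50)&(abs(P[:,1]+160)<50)]
    if len(B)>5: print(cn,"mouth",(B.min(0)+B.max(0))/2,np.ptp(B,0),len(B))
    B=P[(P[:,2]>62)&(P[:,2]<100)&(abs(P[:,0]-530)<50)&(abs(P[:,1]+160)<50)]
    if len(B)>5: print(cn,"shoulder+",(B.min(0)+B.max(0))/2,np.ptp(B,0),len(B))
    L=P[(P[:,2]>16)&(P[:,2]<30)&(abs(P[:,0]-574)<50)&(abs(P[:,1]-168)<50)]
    if len(L)>30: print(cn,"lid",(L.min(0)+L.max(0))/2,L.mean(0),np.ptp(L,0))
E
python3 to.py 576 168 160 127.8
```

```text
t 9.78 pos [501.1  71.4   2.3] yaw 127.84 q6 -42.4 units [0.0037 0.0021 0.0021] spin 0.0007900994330712921 w 42.8 gf 0.0 F [-0.4 -0.4 -0.1]
wrist mag 5784 [453. -12.   3.] [590. 150.  24.]
wrist tub [ 531.78748676 -162.34429573] 632 0.5292579138386105
wrist mouth [ 512.54475143 -168.05394976   88.72812749] [10.96308853 17.9411267   7.08671428] 78
wrist shoulder+ [ 512.48835024 -169.24524293   86.32992505] [17.01525444 20.32371306 11.88311916] 116
wrist lid [574.82046126 167.11275714  19.95622141] [573.42019351 167.72445926  21.48621447] [62.52963381 62.34565036  7.90334508]
top mag 581 [420. -20.   3.] [589. 150.  23.]
top tub [ 531.89764067 -162.93755387] 144 1.0539552445721225
top mouth [ 528.77386712 -163.72824587   90.16809128] [52.62199385 51.69517812 10.29149214] 180
top shoulder+ [ 531.29502716 -162.98677911   78.80788328] [59.14514636 59.4873292  33.01190815] 602
top lid [556.13822865 163.50031999  20.95530674] [556.13981046 164.29580605  20.47763267] [22.47609084 34.55637787  9.7431634 ]
side mag 922 [421. -20.   3.] [589. 150.  30.]
side tub [ 533.95706418 -161.74872886] 245 2.3917156233013013
side mouth [ 531.50379649 -157.982406     91.028491  ] [51.85829899 52.06181685 11.87949932] 124
side shoulder+ [ 530.47985508 -157.96650047   79.67947169] [53.9061818  58.49659609 34.57753793] 286
side lid [578.03775034 170.71527488  22.53336493] [575.23839211 171.49528006  22.78880996] [63.97991339 63.23635569 12.18973238]
t 10.68 pos [499.8  71.4 150.8] yaw 127.83 q6 -42.4 units [ 0.1971  0.7957 -0.063 ] spin 0.0006836831834827232 w 85.6 gf 0.0 F [-0.2  1.3 -0.3]
```

View pics/wrist3.png

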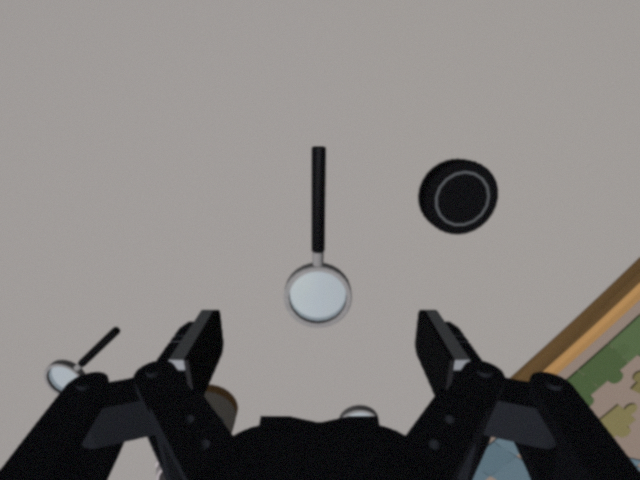

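The magnifier lies flat and free at (318,290), well clear of the tub, and the lid is at (458,196). Next is the lid at about (575.5,167.5).

```bash
python3 -m crank '[[[0.07,0.25,0,0,-1],[0.14,0.5,0,0,-1],[0.19,0.79,0,0,-1],[0.19,0.79,0,0,-1],[0.19,0.79,0,0,-1]]]' >/dev/null
python3 - <<'E'
from h import *
im,dp,C=shot("wrist"); W=cloud(dp,C); P=W.reshape(-1,3); P=P[~np.isnan(P[:,0])]
L=P[(P[:,2]>17)&(P[:,2]<28)&(abs(P[:,0]-574)<45)&(abs(P[:,1]-168)<45)]
if len(L): print("lid",(np.percentile(L,.5,0)+np.percentile(L,99.5,0))/2,L.mean(0),np.ptp(L,0),len(L),cv2.minEnclosingCircle(L[:,:2].astype(np.float32)))
E
python3 to.py 575.3 167.5 0 127.8
```

```text
lid [575.14767067 167.71732787  20.66558479] [574.58243426 168.43544762  21.64630997] [61.82277382 61.55871153  6.93167286] 4171 ((575.4669189453125, 167.48777770996094), 31.352031707763672)
t 11.35 pos [575.8 165.9 150.9] yaw 127.83 q6 -32.4 units [0.0089 0.0067 1.0058] spin 0.0006193984123228802 w 85.3 gf 0.0 F [ 0.9 -0.1 -0. ]
```

```bash
python3 -m crank '[[[0.01,0.007,0.25,0,-1],[0.01,0.007,0.6,0,-1],[0.01,0.007,0.85,0,-1],[0.01,0.007,0.95,0,-1],[0.01,0.007,1,0,-1],[0.01,0.007,1,0,-1]]]' >/dev/null;python3 to.py 575.3 167.5 0 127.8
python3 -m crank '[[[0,0,0,0,0],[0,0,0,0,1],[0,0,0,0,1],[0,0,0,0,1],[0,0,0,0,1],[0,0,0,0,1]]]' 40 >/dev/null;python3 to.py 575.3 167.5 0 127.8
```

```text
t 12.1 pos [577.6 168.2   3.1] yaw 127.82 q6 -32.2 units [ 0.0057 -0.0153  0.0205] spin 0.00037283416626602656 w 85.3 gf 0.0 F [0.5 0.6 0.5]
t 12.85 pos [578.1 168.6   4.2] yaw 127.85 q6 -32.2 units [ 0.0058 -0.019   0.0282] spin 0.001080551381100905 w 60.3 gf 42.8 F [-1.4  0.1  5.6]
```

```bash
python3 -m crank '[[[0,0,-0.05,0,1],[0,0,-0.2,0,1],[0,0,-0.5,0,1],[0,0,-0.8,0,1],[0,0,-1,0,1],[0,0,-1,0,1]]]' >/dev/null
python3 - <<'E'
from h import *
for cn in("side","wrist"):
    im,dp,C=shot(cn); W=cloud(dp,C); save(im,cn+"4.png")
    s=ctrl.state()
    for r in ctrl.outline_of(cn,"lid")[:2]:
        w=W[r["pixels"]]; w=w[~np.isnan(w[:,0])]; print(cn,r["score"],r["location"],np.percentile(w,[2,50,98],0).round())
    c=C; R=c[2][:3,:3]; p=np.array(s["tool_pos"]).reshape(1,3)
    print(cv2.projectPoints(p,cv2.Rodrigues(R.T)[0],-R.T@C[2][:3,3],C[0],C[1])[0].ravel())
im=cv2.imread("pics/side4.png")[130:310,180:340]; a=cv2.resize(im,(400,450)); b=cv2.resize(cv2.imread("pics/wrist4.png"),(400,300)); o=np.zeros((450,800,3),np.uint8); o[:,:400]=a; o[:300,400:]=b; cv2.imwrite("pics/c4.png",o)
E
python3 to.py 532 -162.5 154 127.8
```

```text
side 0.59 [0.5112, 0.4053] [[549. 110.  79.]
 [575. 176. 174.]
 [631. 201. 178.]]
[260.24346449 250.62338927]
wrist 0.56 [0.6656, 0.4992] [[546. 143. 153.]
 [572. 173. 169.]
 [602. 199. 171.]]
[319.41133866 311.82090349]
t 13.8 pos [576.  168.3 150.8] yaw 127.84 q6 -32.2 units [-1.5618 -1.5845 -0.0197] spin 0.0008014241016907262 w 60.5 gf 43.5 F [ 0.5 -1.2 -0.1]
```

View pics/c4.png

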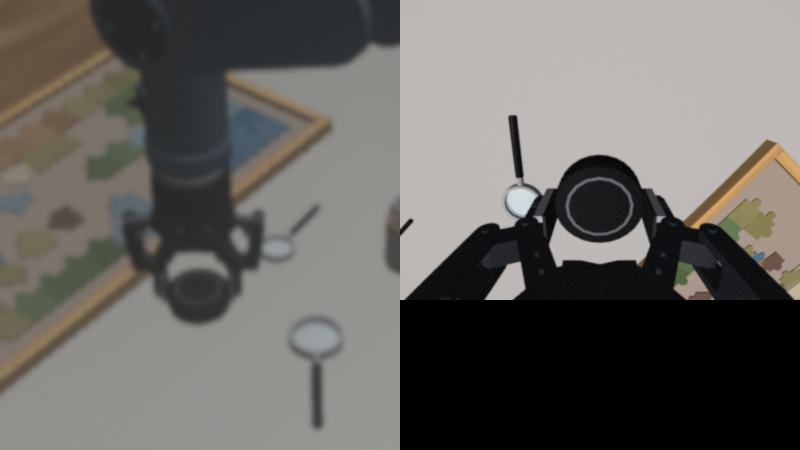

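The lid is held centrally between the fingers, at (600,205) in the composite. I'll carry it towards the tub, then measure its centre and tilt in the hand.

```bash
python3 -m crank '[[[-0.2,-0.2,0,0,1],[-0.4,-0.4,0,0,1],[-0.6,-0.6,0,0,1],[-0.8,-0.8,0,0,1],[-0.8,-0.8,0,0,1]]]' >/dev/null
python3 -m crank '[[[-0.2,-0.2,0,0,1],[-0.4,-0.4,0,0,1],[-0.6,-0.6,0,0,1],[-0.76,-0.78,0,0,1],[-0.76,-0.78,0,0,1],[-0.76,-0.78,0,0,1]]]' >/dev/null
cat > lid.py <<'E'
from h import *
s=ctrl.state(); p=np.array(s["tool_pos"]); R=np.array(s["eef_rot"]).reshape(3,3)
im,dp,C=shot("wrist"); W=cloud(dp,C); o=ctrl.outline_of("wrist","lid")
o=[r for r in o if r["pixels"].sum()>3000]; m=o[0]["pixels"]; print(m.sum())
w=W[m]; w=w[~np.isnan(w[:,0])]; zt=np.percentile(w[:,2],90); L=w[abs(w[:,2]-zt)<8]
for _ in range(4):
    A=np.c_[L[:,:2]-p[:2],np.ones(len(L))]; c=np.linalg.lstsq(A,L[:,2],rcond=None)[0]; e=A@c-L[:,2]; L=L[abs(e)<2]
cc,r=cv2.minEnclosingCircle(L[:,:2].astype(np.float32))
print("lid top centre",cc,r,"z",c[2],"slope xy",c[:2],"in tool",R.T@(np.array([*cc,c[2]])-p),"slope tool",R[:2,:2].T@c[:2])
E
python3 lid.py; python3 to.py 532 -162.5 154 127.8
```

```text
16130
lid top centre (532.0438842773438, -160.06344604492188) 31.222776412963867 z 168.69278801606924 slope xy [-0.00248181 -0.00103629] in tool [  1.10210959  -0.62992029 -17.27590742] slope tool [ 0.00070419 -0.00259565]
t 15.28 pos [ 533.4 -160.2  151.8] yaw 127.92 q6 -66.1 units [-0.0063 -0.0169 -0.0146] spin 0.002575502867622011 w 60.6 gf 43.5 F [ 0.1  0.1 -0.1]
```

```bash
python3 to.py 533.2 -162.7 101 127.8; python3 -m crank '[[[-0.007,0.02,0.08,0,1],[-0.007,0.02,0.18,0,1],[-0.007,0.02,0.28,0,1],[-0.007,0.02,0.33,0,1],[-0.007,0.02,0.33,0,1],[-0.007,0.02,0.33,0,1]]]' >/dev/null; python3 to.py 533.2 -162.7 87 127.8
python3 lid.py
```

```text
t 15.28 pos [ 533.4 -160.2  151.8] yaw 127.92 q6 -66.1 units [-0.0127 -0.0114  0.3387] spin 0.002575502867622011 w 60.6 gf 43.5 F [ 0.1  0.1 -0.1]
t 16.02 pos [ 536.7 -161.   103.1] yaw 127.82 q6 -65.9 units [ 0.0054 -0.0251  0.1073] spin 0.00048650382223437797 w 61.0 gf 43.5 F [ 0.5 -0.6  0.1]
15952
lid top centre (535.4144287109375, -160.41749572753906) 31.21750259399414 z 120.38138180282282 slope xy [-0.00056951 -0.00219369] in tool [  1.23949798  -0.60573378 -17.28549706] slope tool [-0.00138362 -0.00179506]
```

```bash
python3 -m crank '[[[0.003,-0.028,0,0,1],[0.003,-0.028,0.03,0,1],[0.003,-0.028,0.06,0,1],[0.003,-0.028,0.08,0,1],[0.003,-0.028,0.09,0,1],[0.003,-0.028,0.1,0,1],[0.003,-0.028,0.1,0,1]]]' >/dev/null; python3 to.py 533.2 -162.7 87 127.8
python3 lid.py; python3 - <<'E'
from h import *
im,dp,C=shot("side"); save(cv2.resize(im[160:280,260:420],(800,600)),"s5.png")
E
```

```text
t 17.0 pos [ 532.8 -163.    87.7] yaw 127.84 q6 -66.3 units [-0.0004  0.0032  0.0045] spin 0.0008729112915602854 w 60.5 gf 43.5 F [-0.1  0.3 -0.4]
16058
lid top centre (531.4345703125, -162.5587921142578) 31.235477447509766 z 104.95330838785516 slope xy [-0.00115174 -0.00168221] in tool [  1.14145971  -0.82645678 -17.27811358] slope tool [-0.00062197 -0.00194152]
```

View pics/s5.png

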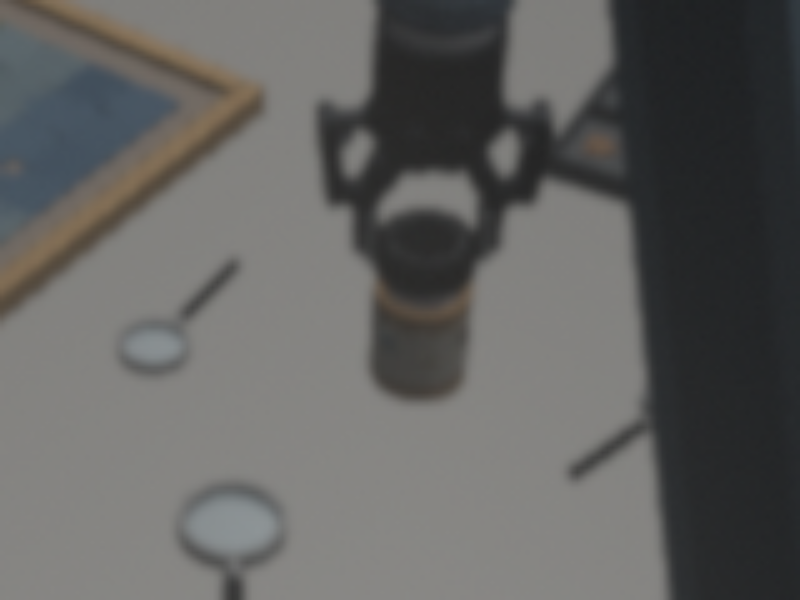

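The lid is around the neck, at (427,250) over the tub at (418,350), and the force is still about zero. I'll ease down to the lugs.

```bash
for i in 1; do python3 -m crank '[[[0,0,0.007,0,1],[0,0,0.013,0,1],[0,0,0.013,0,1],[0,0,0.013,0,1]]]' >/dev/null; python3 to.py 533 -162.7 86 127.8; done
```

```text
t 17.65 pos [ 532.8 -163.    85.9] yaw 127.84 q6 -66.3 units [ 0.0008  0.0019 -0.0007] spin 0.0008205985971370764 w 60.5 gf 43.7 F [-0.1  0.7  0.4]
```

```bash
python3 -m crank '[[[0,0,0,0,0],[0,0,0,0,-0.6],[0,0,0,0,-1],[0,0,0,0,-1],[0,0,-0.2,0,-1],[0,0,-0.5,0,-1],[0,0,-0.6,0,-1],[0,0,-0.6,0,-1]]]' >/dev/null; python3 lid.py; python3 to.py 533 -162.7 130 127.8
```

```text
6441
lid top centre (531.4054565429688, -162.67578125) 30.844717025756836 z 103.34831217680038 slope xy [-0.00743163  0.0084428 ] in tool [ 1.75457519 -1.21219538 73.26911721] slope tool [ 0.01122645 -0.00069008]
t 18.75 pos [ 532.  -162.6  174.5] yaw 127.83 q6 -66.3 units [-0.0054  0.0049  0.2964] spin 0.0007390848655530944 w 85.3 gf 0.0 F [-0.1 -0.5  0.4]
```

```bash
python3 -m crank '[[[0.009,-0.004,0.1,0,1],[0.009,-0.004,0.2,0,1],[0.009,-0.004,0.3,0,1],[0.009,-0.004,0.36,0,1],[0.009,-0.004,0.4,0,1],[0.009,-0.004,0.43,0,1],[0.009,-0.004,0.43,0,1],[0.009,-0.004,0.43,0,1]]]' 40 >/dev/null; python3 to.py 531.5 -162.6 104 127.8
```

```text
t 19.75 pos [ 531.8 -162.4  111.8] yaw 127.84 q6 -66.3 units [ 0.0003 -0.0022  0.0517] spin 0.0008155717122570472 w 0.0 gf 0.0 F [-0.1  0.1 -0.5]
```

```bash
python3 -m crank '[[[0,0,0.02,0,1],[0,0,0.04,0,1],[0,0,0.05,0,1],[0,0,0.055,0,1],[0,0,0.06,0,1],[0,0,0.065,0,1],[0,0,0.07,0,1],[0,0,0.07,0,1]]]' >/dev/null; python3 to.py 531.5 -162.6 95 127.8
```

```text
t 20.75 pos [ 532.8 -162.9  102.6] yaw 127.84 q6 -66.3 units [ 0.0071 -0.0056  0.0506] spin 0.0008220654991355837 w 0.1 gf 4.8 F [-1.1  0.8  9.7]
```

```bash
python3 -m crank '[[[0,0,0.006,0,1],[0,0,0.013,0,1],[0,0,0.02,0,1],[0,0,0.027,0,1],[0,0,0.034,0,1],[0,0,0.04,0,1],[0,0,0.045,0,1],[0,0,0.045,0,1]]]' >/dev/null; python3 to.py 531.5 -162.6 95 127.8
```

```text
t 21.75 pos [ 531.1 -162.    94.8] yaw 127.85 q6 -66.3 units [-0.0047 -0.0002 -0.0014] spin 0.001082010082183792 w 0.0 gf 4.7 F [-3.2  2.8 10.2]
```

```bash
python3 -m crank '[[[0.003,0,0.005,0,1],[0.003,0,0.01,0,1],[0.003,0,0.014,0,1],[0.003,0,0.014,0,1],[0.003,0,0.014,0,1]]]' >/dev/null; python3 to.py 531.5 -162.6 95 127.8
python3 - <<'E'
from h import *
im,dp,C=shot("wrist"); W=cloud(dp,C);P=W.reshape(-1,3); P=P[~np.isnan(P[:,0])]
L=P[(P[:,2]>85)&(P[:,2]<101)&(np.hypot(P[:,0]-532,P[:,1]+162)<35)]
for _ in range(4):
    A=np.c_[L[:,:2]-[532,-162],np.ones(len(L))]; c=np.linalg.lstsq(A,L[:,2],rcond=None)[0]; L=L[abs(A@c-L[:,2])<2.5]
print(c,len(L)); save(im,"w6.png")
im,dp,C=shot("side"); save(cv2.resize(im[160:280,260:420],(800,600)),"s6.png")
E
```

```text
t 22.38 pos [ 531.4 -162.1   94.7] yaw 127.86 q6 -66.3 units [-0.0032 -0.0014 -0.0018] spin 0.0012465692211536508 w 0.1 gf 11.2 F [-7.   2.2 21.8]
[-1.74888449e-03 -3.02673668e-03  9.42984897e+01] 7235
```

View pics/s6.png

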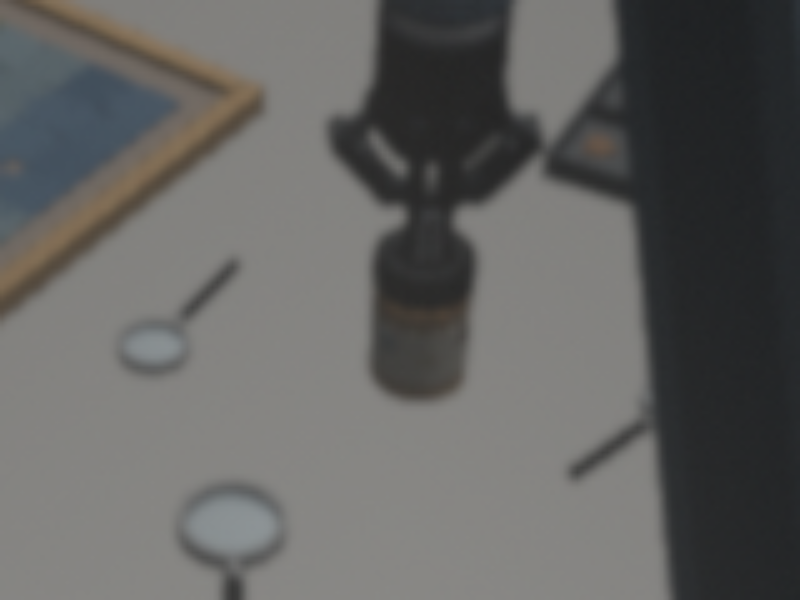

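The lid is down flush on the tub at (425,265), level to within 0.004 rad, with about 22 N pressing on it. I'll unload the sideways force and let it settle.

```bash
python3 -m crank '[[[0.003,-0.002,0,0,1],[0.004,-0.003,0,0,1],[0.004,-0.003,0,0,1],[0.004,-0.003,0,0,1],[0.004,-0.003,0,0,1],[0.004,-0.003,0,0,1]]]' >/dev/null; python3 to.py 531.5 -162.6 95 127.8
```

```text
t 23.23 pos [ 531.1 -162.    94.7] yaw 127.85 q6 -66.3 units [-0.0049 -0.0002 -0.002 ] spin 0.0011724539424423912 w -0.3 gf 10.5 F [-4.3  2.5 20.9]
```

The push is stable, so I'm handing it in.

```bash
python3 -c "
from rig import ctrl
print(ctrl.sign_off())"
```

```text
the job is handed in; nothing more can be done
None
```

The job is handed in, with no verdict shown: the magnifier lies flat on the table clear of the tub, and the lid measures fully home and level with the hand still pressing it down at about 21 N.

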